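# Lift the worn moth ball off the button box with the tongs

### The job

The smaller of the two moth balls on the button box in the open drawer is worn out, and nobody should handle it. Pick up the kitchen tongs, close their jaws on that ball - the gripper itself must never touch it - and lift it at least 10 cm above the box lid, leaving the fresh ball, the box and everything else where they are. Finish while still holding the ball up in the tongs, clear of everything, so that I can bring a bag under it.

Things in the scene. Friction and masses are not known exactly. Their poses are not given: they have to be found in the camera images.
- tongs_grip (a point): Where to grip the steel kitchen tongs (218 mm long, 90 g, lying open on the ledge): midway between the black sleeves on their arms, 16 mm above their underside, near the centre of mass. x points to the jaws, y across to the left arm, z up. Point and axes belong to the left arm and turn with it when the tongs are squeezed. Each sleeve is 46 mm along x, 24 mm high (4 to 28 mm above the underside).
- tongs_pivot (a point): Centre of the pin that joins the two arms, 85 mm behind the grip point, 16 mm above the underside. Fingers go outside the sleeves and close along y: the tongs measure 50 mm over the sleeves when open, about 34 mm when shut on the worn ball.
- jaw_left (a point): Middle of the left jaw's inner face, 16 mm above the tongs' underside. Each jaw is a shallow cup of 2.5 mm steel, 32 mm high (its lower edge 16 mm below this point), its toe 20 mm farther forward. The gap between the open jaws is 54 mm (50 mm at the toes), 62 mm over the outsides.
- jaw_right (a point): Middle of the right jaw's inner face, likewise. The ball belongs midway between jaw_left and jaw_right: 82 mm ahead of the grip point with the tongs open.
- tongs_arm (a joint): How far the tongs are squeezed: angle of the right arm towards the left, rad. 0 open (a spring holds them there), 0.27 shut, about 0.2 shut on the worn ball, 0.155 on the fresh one. Squeezed at the sleeves, the spring gives way at about 6 N and resists with 9 N when the jaws reach the worn ball; half the force beyond that reaches the ball. Slackened, the tongs spring open.
- worn_ball_center (a point): Centre of the worn moth ball, a matt off-white sphere 21 mm in diameter, 10 g, the smaller of two. It rests in one of two finger holes in the lid of the button box, its centre 8.6 mm above the lid's top face.
- fresh_ball_center (a point): Centre of the fresh moth ball, the same but 28 mm in diameter, resting in the other finger hole, its centre 12.6 mm above the lid.
- button_box: Wooden box with closed lid, 150 x 85 x 40 mm, 350 g, loose in the open drawer. Origin: centre of its underside, x along its length, z up. The lid has two 12 mm finger holes on its long centre line, 34 mm either side of the middle, a ball on each. The drawer's floor is 94 mm above the ledge, so the lid's top face is 134 mm above the ledge.
- drawers: Stack of two pale blue plastic drawers standing fixed on the ledge, 320 mm deep (x), 270 mm wide (y), 181 mm high. Origin at the centre of its underside; the drawers pull out towards its -x side. A jar and a lint roller lie on top.
- drawer (a joint): How far the upper drawer is pulled out, m (0 shut). It can stay as it is. It is 300 mm long, 250 mm wide; its side walls reach 129 mm above the ledge (lower than the box lid), its front panel 166 mm. In the stack's frame the front panel stands at x = -0.16 m minus this value.
- thimble: Steel thimble, 19 mm across, 23 mm high, standing in the drawer; origin at the centre of its underside.
- thread_reel: Wooden thread reel, 28 mm across, 34 mm high, standing in the drawer; origin at the centre of its underside.
- polish_tin: Flat round shoe polish tin, 71 mm across, 23 mm high, on the ledge beside the tongs' jaws; origin at the centre of its underside.
- padlock: Brass padlock lying on the ledge, 56 x 38 x 13 mm; origin under the middle of its brass body.
- jar: Glass jar with a metal lid, 72 mm across, 95 mm high, on top of the drawer stack; origin at the centre of its underside.
- lint_roller: Lint roller with a red plastic handle, 240 mm long, 42 mm across, lying on top of the drawer stack; origin under the near end of its paper roll.
There are look-alikes about, which are no part of the job. What is shaped like the button_box but green is not meant.

How it is judged:
By the outcome, as a careful person would: the job done as asked, in the order asked, and still so for the second after the job is handed in, while the arm keeps its last pose, push and grip.
It also fails if it takes over 42 s, if anything falls off the work surface, if the arm or the gripper's body presses on something with over 40 N, if the wrist force passes 120 N, or if a joint passes its speed limit or range.

### The arm

A 6-joint arm with a two-finger parallel gripper is mounted at the origin on the work surface. World frame = base frame: x ahead of the robot, y to its left, z up, the work surface at z = 0. Lengths are in mm, angles in rad, forces in N, time in s.
With the tool pointing down it reaches from about 350 to 775 mm from the base axis. Payload 7.3 kg.
Tool frame: the origin (TCP) lies midway between the tips of the shut fingers; the grasp point (between the pads) lies 19 mm behind it; x points along the fingers, y is the direction in which the jaws open and shut, and the axes are right-handed (so a half turn about x gives the same grasp; the last joint's range is limited). The gripper opens to 92 mm and grips with 3 to 60 N. Pads are 19 mm wide; open, the fingers measure 130 mm over their backs; the gripper's body (75 mm by 190 mm) begins 47 mm behind the grasp point.
Start: joints at [-1.284, 0.342, 1.524, -0, 1.275, -0.146], TCP at [220.216, -476.602, 226.741] pointing down, gripper open.
Joint ranges: [-2.53, 2.53], [-0.77, 2.02], [0.04, 2.7], [-1, 4.14], [0.28, 2.66], [-3.11, 3.11]. Speed limits (rad/s): [2.57, 2.57, 3.14, 3.14, 3.14, 3.14].

### API

Orientations are given as [roll, pitch, yaw] about the fixed x, y, z axes, in that order (R = Rz(yaw) Ry(pitch) Rx(roll)).
In Python, from plant import bot gives the robot as it stands. The module is installed in compiled form; this text tells all that it offers.
- The arm moves only by the shell command python3 -m handwheel 'ROWS' [OPENING]. ROWS is JSON, a list that holds one entry, the list of rows, each a list of 4 numbers: the shift along the tool's x, y, z in cm, then the turn about the tool's x in rad. A call has 1 to 8 rows; each row shifts and turns the commanded pose from where the row before left it, along the tool's axes as they then stand; what a row does not reach is not made up. A row lasts 1/12 s, in which the tool goes at most 41.7 mm and 7.16 degrees, less where a joint would pass 70% of its speed; a pose out of reach is approached as far as the arm can. A call is refused whole if a number of a shift passes 4.17 or a number of a turn 0.125, either way. A call with a gripper value outside its range is refused whole. OPENING is the opening, from 0 (shut) to 1 (fully open), set as the call begins (- or left out, the last holds). The fingers move at their own pace and stop on an object; the grip force is fixed at half the most. Time passes only in rows, so rows that do not move let the fingers close. It gives the time, the measured TCP pose, the force and the opening at its end, in the units of the state.
- bot.get_obs(): the state, without advancing time (a new reading comes with each control period).
- bot.capture(name): name is "scene" or "top" or "wrist"; returns (picture, depth): 400x640x3 uint8, red, green, blue; 400x640 float32, mm along the optical axis (not along the pixel's ray), 0 where there is no reading.
- bot.camera_model(name): a dict with "fx", "fy", "cx", "cy" (pixels), "position" and "rotation" of the camera in the world. Camera axes: x right, y down, z forward; pixel columns grow to the right and rows downward; lengths in mm; the calibration is good to about 2 mm. A picture is of the moment at which its call begins: read the wrist's pose just before it. camera_model takes no time and is no camera call; for the wrist camera it gives the pose at the moment of the call.
- bot.close_job(): hands the job in, once; it reports no verdict.
Trained networks look in the newest picture that a camera, given by its name, has taken for a name from the list of things; names that differ only in an ending like _2 or _b are one class to them, and where a whole thing is asked for, a point or a joint stands for the part that bears it (a point fixed in the world has none). Each returns a list of dicts, best first, with "conf" (0 to 1); they miss things now and then, are a little off and sometimes report something else, mostly with a low value. They report only what shows in the picture. A call takes as long as a camera call. They do not tell look-alikes from the thing itself.
- bot.find_in(camera, label): "bbox" ([left, top, width, height] in pixels, round what is visible of it).
- bot.spot_point(camera, label): "point" ([column, row] in pixels: a listed point, or the origin of a listed thing).
The state is a dict: "time": time; "joint_positions": joint angles; "dq": joint speeds; "tau": joint torques, N m; "tool_pos": TCP position; "tcp_rot": TCP orientation; "contact_force": force on the tool from outside, world axes, zero at the start; "moment": the same for the moment, N m; "grip_width": finger opening in mm.
Only numpy, scipy, OpenCV 4.12 (cv2) and the standard library are available. Lean on these libraries where they do the work, as an engineer would, in place of code of your own. Each camera call takes 0.05 s, during which the arm holds its last target.

## Working session

There is one attempt and no reset: what is moved stays moved. The work goes in short steps, Python scripts to look and compute and a shell command to move; the robot and the scene stay as the last step left them, time stands still between calls to the robot, and variables do not carry over. Pictures are saved under pics/ and viewed, and the job is handed in when it is done.

```bash
mkdir -p pics; ls; cat > h.py <<'E'
import numpy as np, cv2
from plant import bot
def cap(n,fn=None):
    im,d=bot.capture(n)
    if fn: cv2.imwrite('pics/'+fn,cv2.cvtColor(im,cv2.COLOR_RGB2BGR))
    return im,d,bot.camera_model(n)
def deproj(m,u,v,z):
    p=np.array([(u-m['cx'])/m['fx']*z,(v-m['cy'])/m['fy']*z,z])
    return np.array(m['rotation'])@p+np.array(m['position'])
def atheight(m,u,v,h):
    r=np.array(m['rotation'])@np.array([(u-m['cx'])/m['fx'],(v-m['cy'])/m['fy'],1.])
    c=np.array(m['position']); return c+r*(h-c[2])/r[2]
def proj(m,P):
    p=np.array(m['rotation']).T@(np.array(P)-np.array(m['position']))
    return p[0]/p[2]*m['fx']+m['cx'],p[1]/p[2]*m['fy']+m['cy'],p[2]
E
python3 - <<'E'
from h import *
np.set_printoptions(precision=2,suppress=True)
print(bot.get_obs())
for n in ['scene','top','wrist']:
    im,d,m=cap(n,n+'0.png'); print(n,m['position'],np.array(m['rotation']),m['fx'],m['cx'],m['cy'],bot.get_obs()['time'])
    np.save('pics/d_'+n,d)
E
```

```text
pics
{'time': 0.0, 'joint_positions': array([-1.28,  0.34,  1.53,  0.  ,  1.28, -0.15]), 'dq': array([-0., -0.,  0.,  0., -0., -0.]), 'tau': array([  0.  , -43.12, -24.42,   0.07,   0.06,  -0.  ]), 'tool_pos': array([ 220.09, -476.16,  226.01]), 'tcp_rot': array([-1.72,  1.57,  1.85]), 'contact_force': array([ 0.48, -0.03,  0.67]), 'moment': array([ 0.  , -0.  ,  0.02]), 'grip_width': 91.48973594854073}
scene [1211.08 -612.43  735.47] [-2.16 -0.    0.84] 451.44635091066493 319.6088549699801 198.15778373557688 0.05
top [ 318.68  -37.9  1146.02] [-2.92  0.01 -1.46] 364.4228720509478 315.9897764233989 200.91187810078029 0.1
wrist [ 294.37 -442.16  383.77] [ 2.84  0.   -1.14] 294.1357692917076 319.8781918480037 199.96201585112695 0.15
```

```bash
python3 - <<'E'
s=open('h.py').read()
s=s.replace("np.array(m['rotation'])","RR(m)").replace("def cap","from scipy.spatial.transform import Rotation as Ro\ndef RR(m): return Ro.from_euler('xyz',m['rotation']).as_matrix()\ndef cap")
open('h.py','w').write(s)
E
```

```text
(no output)
```

View pics/scene0.png

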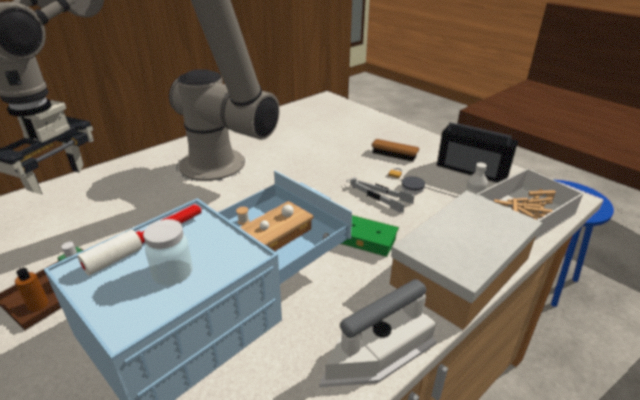

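View pics/top0.png

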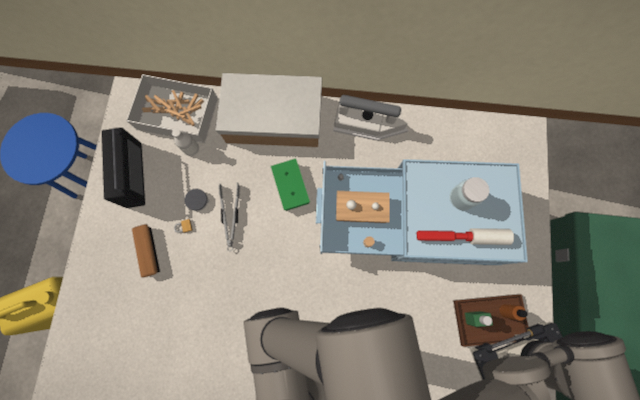

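View pics/wrist0.png

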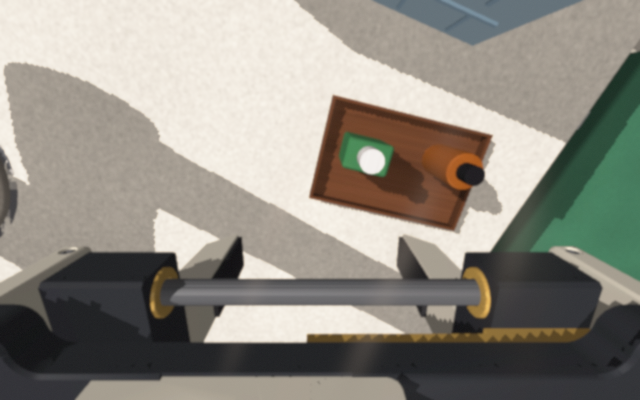

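```bash
python3 - <<'E'
from h import *
np.set_printoptions(precision=1,suppress=True)
im,d,m=cap('top')
big=cv2.resize(im[140:280,170:430],None,fx=3,fy=3,interpolation=cv2.INTER_CUBIC)
cv2.imwrite('pics/top1.png',cv2.cvtColor(big,cv2.COLOR_RGB2BGR))
H=dict(tongs_grip=16,tongs_pivot=16,jaw_left=16,jaw_right=16,worn_ball_center=142.6,fresh_ball_center=146.6,button_box=94,thimble=94,thread_reel=94,polish_tin=0,drawers=0,jar=181,padlock=0,lint_roller=181)
for l,h in H.items():
    for r in bot.spot_point('top',l)[:3]:
        u,v=r['point'];print(l,round(r['conf'],2),np.round([u,v]),atheight(m,u,v,h),d[int(v),int(u)],deproj(m,u,v,d[int(v),int(u)]))
im,d,m=cap('scene')
big=cv2.resize(im[150:300,200:450],None,fx=3,fy=3,interpolation=cv2.INTER_CUBIC)
cv2.imwrite('pics/scene1.png',cv2.cvtColor(big,cv2.COLOR_RGB2BGR))
for l in list(H)[:7]:
    h=H[l]
    for r in bot.spot_point('scene',l)[:3]:
        u,v=r['point'];print('S',l,round(r['conf'],2),np.round([u,v]),atheight(m,u,v,h),deproj(m,u,v,d[int(v),int(u)]))
print(bot.get_obs()['time'])
E
```

```text
tongs_grip 0.65 [228. 218.] [487.3 265.1  16. ] 1159.5297 [488.9 268.2   4.7]
tongs_grip 0.53 [220. 192.] [567.4 306.4  16. ] 1148.8838 [563.6 301.1  33.4]
tongs_pivot 0.81 [228. 240.] [418.5 255.5  16. ] 1117.2831 [417.2 251.5  31.4]
tongs_pivot 0.64 [469. 235.] [ 516.5 -487.    16. ] 941.4721 [ 483.2 -411.5  206.1]
jaw_left 0.7 [222. 193.] [565.9 299.   16. ] 1176.1835 [568.  301.9   6.4]
jaw_right 0.59 [238. 192.] [575.5 249.3  16. ] 1152.701 [572.4 245.8  29.8]
jaw_right 0.17 [185. 223.] [457.4 399.5  16. ] 1148.6415 [457.8 400.6  13. ]
worn_ball_center 0.6 [377. 208.] [ 540.8 -178.6  142.6] 1016.4988 [ 539.4 -177.7  149. ]
fresh_ball_center 0.39 [350. 200.] [ 555.7 -101.7  146.6] 1015.73846 [ 553.6 -101.2  155.3]
fresh_ball_center 0.17 [338. 181.] [607.3 -62.7 146.6] 1093.085 [622.8 -64.   92.7]
button_box 0.81 [291. 188.] [587.5  73.6  94. ] 1146.8143 [602.   79.6  37.3]
button_box 0.71 [187. 224.] [445.6 362.6  94. ] 1146.169 [455.2 392.8  14.7]
button_box 0.56 [363. 209.] [ 546.5 -144.5   94. ] 1031.6055 [ 537.8 -140.4  134.3]
thimble 0.59 [341. 180.] [626.9 -73.2  94. ] 1091
[... 462 characters left out ...]
4.7496 [444.  385.7  13.4]
lint_roller 0.78 [469. 234.] [ 489.2 -421.7  181. ] 940.8499 [ 484.6 -411.3  207.1]
S tongs_grip 0.5 [326. 241.] [563.3  -7.3  16. ] [659.8 -97.4 123.1]
S tongs_pivot 0.88 [355. 181.] [407.7 255.9  16. ] [420.7 241.9  27.6]
S jaw_left 0.71 [402. 200.] [570.5 282.3  16. ] [559.5 297.7   3.6]
S jaw_left 0.23 [172. 271.] [ 404.1 -346.    16. ] [ 622.6 -418.1  210.8]
S jaw_right 0.71 [397. 207.] [583.9 245.2  16. ] [580.7 249.4  12.4]
S worn_ball_center 0.56 [262. 227.] [ 551.1 -183.6  142.6] [ 553.7 -185.2  144.9]
S fresh_ball_center 0.43 [288. 208.] [ 536.  -101.5  146.6] [ 551.4 -113.1  160. ]
S button_box 0.66 [363. 240.] [686.7  -7.   94. ] [639.4  47.6  36.1]
1.3
```

View pics/top1.png

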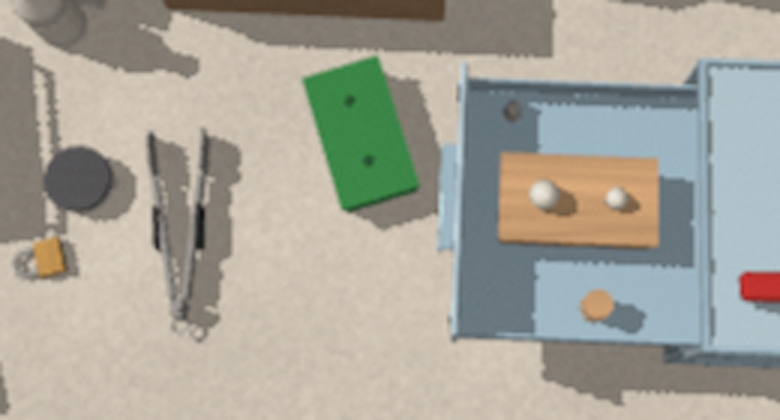

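View pics/scene1.png

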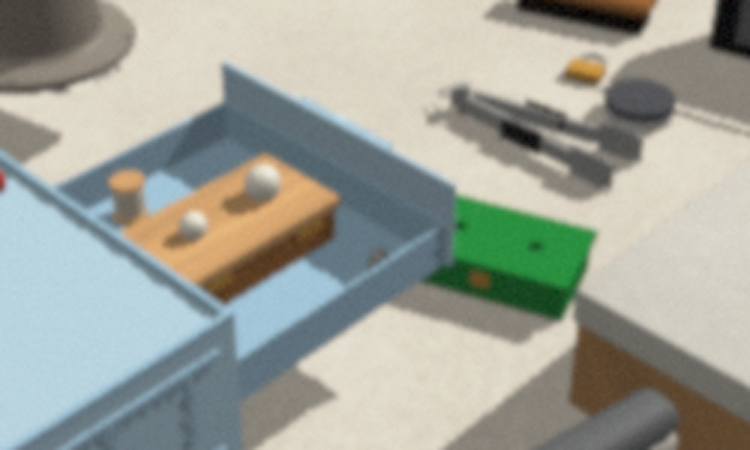

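```bash
cat >> h.py <<'E'
np.set_printoptions(precision=2,suppress=True)
def pose():
    o=bot.get_obs(); return np.array(o['tool_pos']),Ro.from_euler('xyz',o['tcp_rot']).as_matrix(),o
def delta(target,yaw=None,prev=None):
    """tool-frame cm shift to target from current/prev pos, (yaw: world heading deg of tongs x desired, with tool y = across)"""
    p,R,o=pose()
    if prev is not None: p=np.array(prev,float)
    return R.T@(np.array(target,float)-p)/10
E
python3 - <<'E'
from h import *
p,R,o=pose(); print(p,R,o['joint_positions'])
print(delta([330,-300,290]), delta([400,0,290],prev=[330,-300,290]), delta([470,250,290],prev=[400,0,290]))
E
```

```text
[ 220.23 -476.59  226.72] [[ 0.    0.42 -0.91]
 [-0.   -0.91 -0.42]
 [-1.    0.   -0.  ]] [-1.28  0.34  1.52  0.    1.28 -0.15]
[ -6.33 -11.43 -17.37] [ -0.   -24.3  -18.94] [ -0.   -19.76 -16.84]
```

```bash
python3 -m handwheel '[[[-1.1,-1.9,-2.9,0],[-1.1,-1.9,-2.9,0],[-1.1,-1.9,-2.9,0],[-1.1,-1.9,-2.9,0],[-1.0,-1.9,-2.9,0],[-1.0,-1.9,-2.9,0]]]' 1
python3 -m handwheel '[[[0,-3.0,-2.4,0],[0,-3.0,-2.4,0],[0,-3.0,-2.4,0],[0,-3.0,-2.4,0],[0,-3.0,-2.4,0],[0,-3.0,-2.4,0],[0,-3.0,-2.4,0],[0,-3.0,-2.4,0]]]'
python3 -m handwheel '[[[0,-3.2,-2.4,0],[0,-3.2,-2.4,0],[0,-3.2,-2.4,0],[0,-3.2,-2.4,0],[0,-3.2,-2.4,0],[0,-3.2,-2.4,0],[0,0,0,0.1],[0,0,0,0.1]]]'
python3 -m handwheel '[[[0,0,0,0.1],[0,0,0,0.01],[0,0,0,0]]]'
python3 - <<'E'
from h import *
p,R,o=pose(); print(p,R,o['joint_positions'],o['time'])
im,d,m=cap('wrist','w1.png'); np.save('pics/dw1',d)
for l in ['tongs_grip','tongs_pivot','jaw_left','jaw_right']:
    for r in bot.spot_point('wrist',l)[:2]:
        u,v=r['point'];print(l,round(r['conf'],2),np.round([u,v]),atheight(m,u,v,16))
for r in bot.spot_point('wrist','polish_tin')[:1]:
        u,v=r['point'];print(round(r['conf'],2),np.round([u,v]),atheight(m,u,v,0))
E
```

```text
time: 1.8
tool_pos: [330.9, -298.6, 291.4]
tcp_rot: [1.883, 1.57, -0.826]
contact_force: [-0.1, -0.6, 0.7]
grip_width: 91.5
time: 2.47
tool_pos: [404.0, 0.2, 291.0]
tcp_rot: [2.424, 1.57, -0.285]
contact_force: [1.1, -0.5, -0.2]
grip_width: 92.0
time: 3.13
tool_pos: [454.0, 235.3, 290.1]
tcp_rot: [0.034, 1.57, -2.875]
contact_force: [-0.0, -0.6, 0.2]
grip_width: 91.9
time: 3.38
tool_pos: [454.2, 233.0, 290.6]
tcp_rot: [0.693, 1.571, -2.324]
contact_force: [-0.8, -0.8, -0.5]
grip_width: 92.0
[454.15 232.99 290.64] [[-0.    0.12 -0.99]
 [-0.   -0.99 -0.12]
 [-1.    0.    0.  ]] [ 0.32  0.27  1.45 -0.    1.42  1.77] 3.3833
tongs_grip 0.55 [301. 130.] [501.38 266.09  16.  ]
tongs_pivot 0.94 [310. 189.] [415.83 243.93  16.  ]
jaw_left 0.85 [281.  73.] [573.2  301.74  16.  ]
jaw_right 0.86 [320.  70.] [583.7  249.32  16.  ]
```

View pics/w1.png

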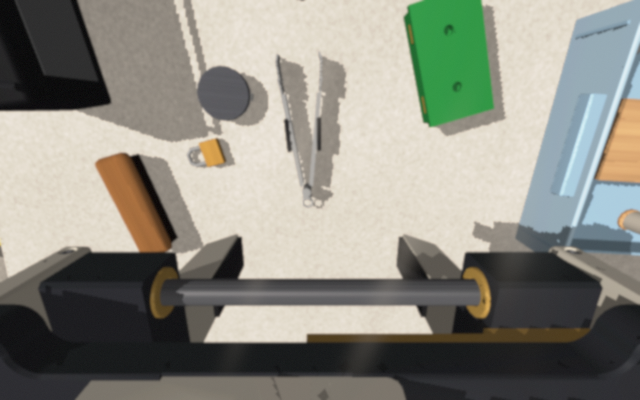

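```bash
python3 - <<'E'
from h import *
im=cv2.imread('pics/w1.png')
cv2.imwrite('pics/w1c.png',cv2.resize(im[40:220,240:370],None,fx=4.4,fy=3.3,interpolation=cv2.INTER_CUBIC)[:594])
im=cv2.imread('pics/top0.png')
cv2.imwrite('pics/t0c.png',cv2.resize(im[175:260,205:255],None,fx=7,fy=7,interpolation=cv2.INTER_CUBIC))
E
```

```text
(no output)
```

View pics/w1c.png

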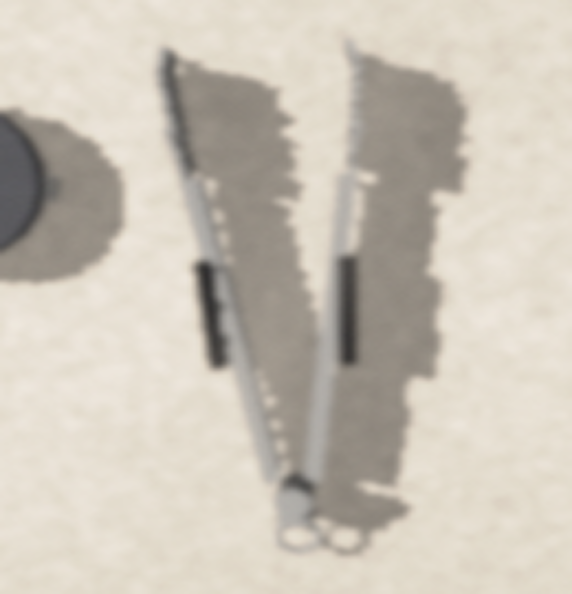

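View pics/t0c.png

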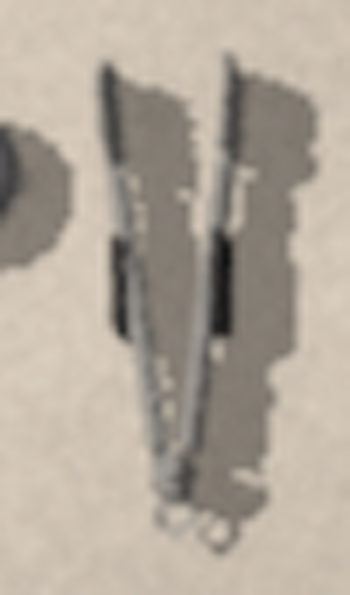

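```bash
python3 - <<'E'
from h import *
m=bot.camera_model('wrist'); mt=bot.camera_model('top')
def w(x,y,z): return atheight(m,240+x/4.4,40+y/3.3,z)[:2]
def t(x,y,z): return atheight(mt,205+x/7,175+y/7,z)[:2]
for nm,f,L in (('w',w,dict(LF=(197,263,28),LB=(213,367,28),RF=(357,257,28),RB=(357,364,28),LT=(168,52,32),RT=(350,42,32),PV=(297,487,30))),
             ('t',t,dict(LF=(113,237,28),LB=(116,333,28),RF=(232,233,28),RB=(229,335,28),LT=(106,64,32),RT=(229,56,32),PV=(175,480,30)))):
    P={k:f(*v) for k,v in L.items()}
    print(nm,P)
    g=(P['LF']+P['LB']+P['RF']+P['RB'])/4; t_=(P['LT']+P['RT'])/2
    for a,b in ((P['PV'],t_),(P['PV'],g),(g,t_)): 
        d=b-a; print(np.degrees(np.arctan2(d[1],d[0])),np.linalg.norm(d))
    a=P['LF']+P['LB']-P['RF']-P['RB']; print('grip',g,'across',np.linalg.norm(a)/2,np.degrees(np.arctan2(-a[0],a[1])),'toes',np.linalg.norm(P['LT']-P['RT']))
E
```

```text
w {'LF': array([513.84, 289.54]), 'LB': array([471.3 , 280.62]), 'RF': array([522.4 , 240.05]), 'RB': array([478.31, 234.54]), 'LT': array([592.13, 304.46]), 'RT': array([602.16, 252.1 ]), 'PV': array([421.97, 247.71])}
9.899730203154178 177.82152305437708
10.256501749204844 75.70480703278601
9.63524298172271 102.11927171801389
grip [496.46 261.19] across 48.415627684900976 9.256400695704315 toes 53.31008199300551
t {'LF': array([512.72, 289.41]), 'LB': array([469.88, 280.89]), 'RF': array([520.23, 236.61]), 'RB': array([474.37, 230.78]), 'LT': array([590.74, 304.62]), 'RT': array([600.39, 249.69]), 'PV': array([408.07, 243.86])}
10.068938595321233 190.43110518819324
10.229749566773053 87.62458252265787
9.931876265131429 102.80716195512903
grip [494.3  259.42] across 51.79880393896882 6.647539359180828 toes 55.775123641856524
```

```bash
cat >> h.py <<'E'
def tdelta(a,b,head):
    h=np.radians(head); c,s=np.cos(h),np.sin(h)
    R=np.array([[0,s,-c],[0,-c,-s],[-1,0,0]]); return R.T@(np.array(b,float)-np.array(a,float))/10
def heading():
    R=pose()[1]; return np.degrees(np.arctan2(-R[1,2],-R[0,2]))
E
python3 - <<'E'
from h import *
p,R,o=pose(); print(heading()); print(tdelta(p,[495.5,260.3,70],9.9))
E
```

```text
7.069877451667115
[22.08 -2.   -4.54]
```

```bash
python3 -m handwheel '[[[0,0,0,-0.049],[3.7,-0.33,-0.75,0],[3.7,-0.33,-0.75,0],[3.7,-0.33,-0.75,0],[3.7,-0.34,-0.76,0],[3.7,-0.34,-0.76,0],[3.6,-0.33,-0.77,0],[0,0,0,0]]]' 1
python3 -m handwheel '[[[0,0,0,0],[0,0,0,0]]]'
python3 - <<'E'
from h import *
p,R,o=pose(); print(p,heading(),o['time']); print(tdelta(p,[495.5,260.3,4],heading()))
cap('wrist','w2.png');cap('top','t2.png')
E
```

```text
time: 4.35
tool_pos: [492.3, 259.2, 62.5]
tcp_rot: [0.177, 1.558, -2.792]
contact_force: [-1.9, -0.4, -0.9]
grip_width: 92.0
time: 4.52
tool_pos: [496.3, 260.6, 71.4]
tcp_rot: [-3.017, 1.569, 0.296]
contact_force: [0.4, 0.1, -0.1]
grip_width: 91.8
[496.3  260.6   71.42] 9.85784796573961 4.5167
[6.74 0.02 0.08]
```

View pics/w2.png

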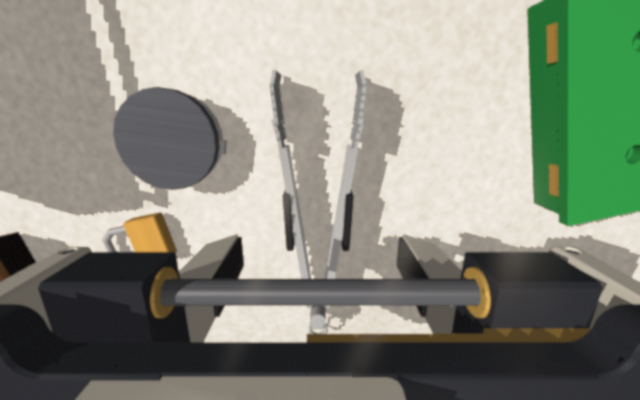

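```bash
python3 - <<'E'
from h import *
m=bot.camera_model('wrist')
P=[atheight(m,u,v,28)[:2] for u,v in ((285,194),(290,248),(352,191),(347,249))]
print(P,sum(P)/4)
T=[atheight(m,u,v,32)[:2] for u,v in ((276,73),(361,72))]; g=sum(P)/4;t=sum(T)/2-g;print(T,np.degrees(np.arctan2(t[1],t[0])),np.linalg.norm(t))
E
```

```text
[array([515.22, 289.7 ]), array([473.66, 280.15]), array([525.62, 242.91]), array([480.26, 237.41])] [498.69 262.54]
[array([593.2 , 305.63]), array([602.8 , 253.57])] 9.743645537265543 100.76950574220378
```

```bash
python3 -m handwheel '[[[2.0,0,0,0],[2.0,0,0,0],[1.5,0,-0.1,0],[0.8,0,0,0],[0.4,0,0,0],[0,0,0,0],[0,0,0,0]]]' 1
python3 -m handwheel '[[[0,0,0,0],[0,0,0,0],[0,0,0,0],[0,0,0,0],[0,0,0,0],[0,0,0,0]]]' 0.48
python3 - <<'E'
from h import *
p,R,o=pose(); print(p,heading(),o['time'],o['grip_width'])
cap('wrist','w3.png')
E
```

```text
time: 5.2
tool_pos: [497.2, 260.8, 4.0]
tcp_rot: [-3.008, 1.569, 0.305]
contact_force: [-0.9, 0.4, -0.7]
grip_width: 91.9
time: 5.7
tool_pos: [496.5, 260.6, 2.7]
tcp_rot: [2.171, 1.571, -0.799]
contact_force: [-0.3, -0.6, -0.1]
grip_width: 56.3
[496.52 260.57   2.73] 9.842867976045461 5.7 56.345209849752756
```

View pics/w3.png

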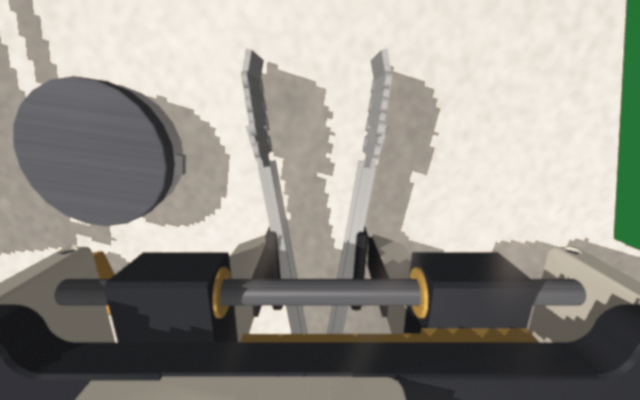

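```bash
python3 -m handwheel '[[[0,0,0,0],[0,0,0,0],[0,0,0,0],[0,0,0,0],[0,0,0,0]]]' 0.48
python3 -m handwheel '[[[-0.3,0,0,0],[-0.7,0,0,0],[-1.0,0,0,0],[-1.0,0,0,0],[-1.0,0,0,0],[-1.0,0,0,0],[0,0,0,0],[0,0,0,0]]]'
python3 - <<'E'
from h import *
p,R,o=pose(); print(p,heading(),o['time'],o['grip_width'])
cap('wrist','w4.png');cap('scene','s4.png')
E
```

```text
time: 6.17
tool_pos: [496.6, 260.6, 2.7]
tcp_rot: [3.09, 1.571, 0.12]
contact_force: [0.5, 0.5, 0.7]
grip_width: 44.4
time: 6.83
tool_pos: [497.0, 260.8, 53.7]
tcp_rot: [-3.018, 1.569, 0.295]
contact_force: [-0.9, 0.9, -1.0]
grip_width: 44.1
[497.   260.76  53.71] 9.843177532839418 6.8333 44.1379099538607
```

View pics/w4.png

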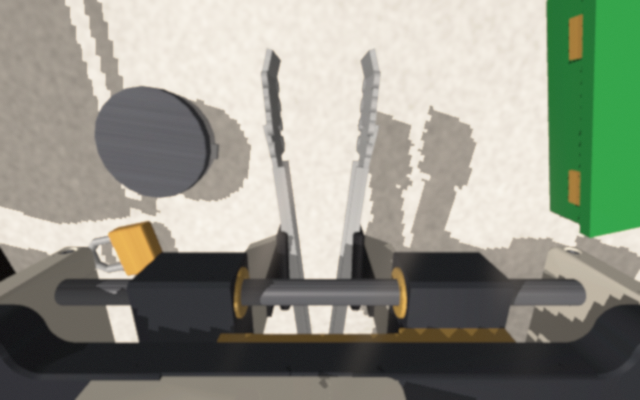

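View pics/s4.png

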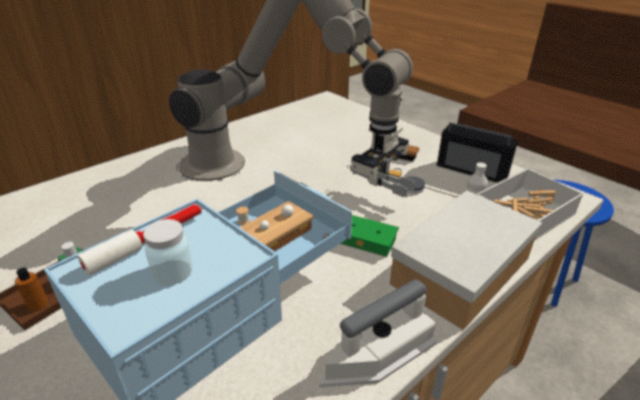

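```bash
python3 - <<'E'
from h import *
mt=bot.camera_model('top'); ms=bot.camera_model('scene')
im=cv2.imread('pics/top0.png'); cv2.imwrite('pics/t0b.png',cv2.resize(im[180:260,315:415],None,fx=8,fy=7.5,interpolation=cv2.INTER_CUBIC))
im=cv2.imread('pics/scene0.png'); cv2.imwrite('pics/s0b.png',cv2.resize(im[190:260,215:315],None,fx=8,fy=8,interpolation=cv2.INTER_CUBIC))
E
```

```text
(no output)
```

View pics/t0b.png

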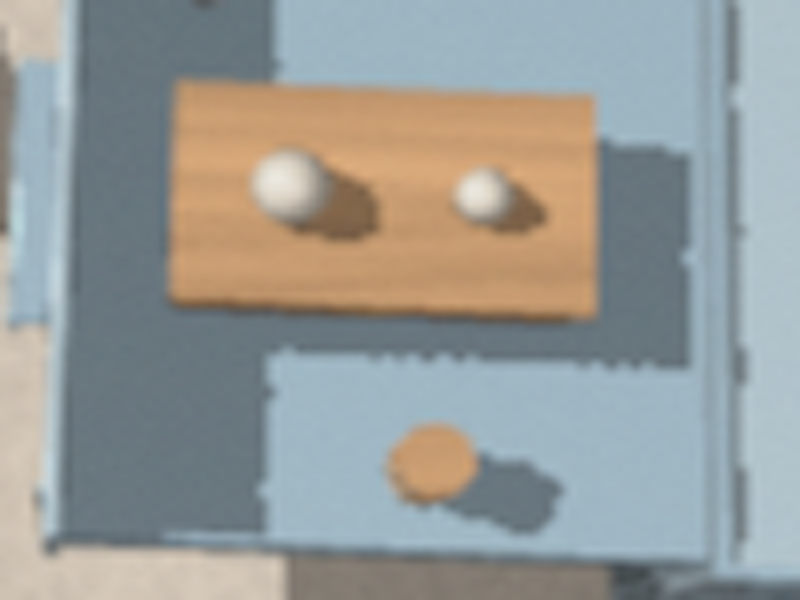

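View pics/s0b.png

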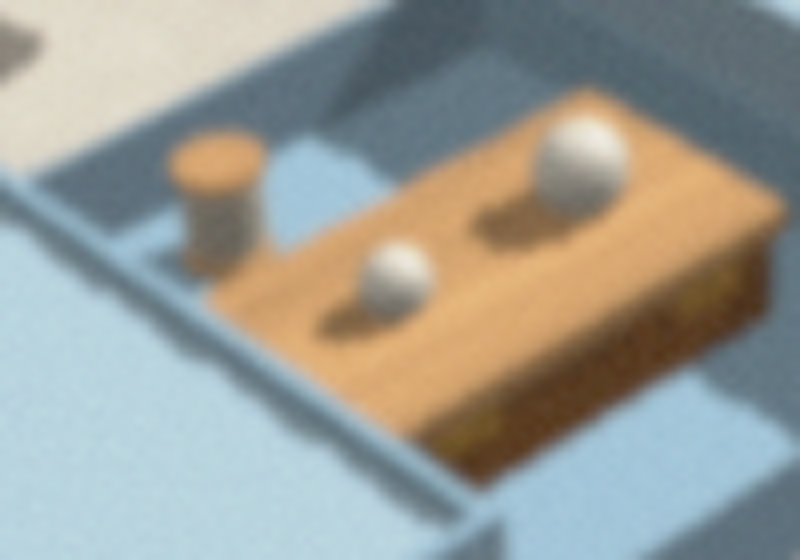

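```bash
python3 - <<'E'
from h import *
mt=bot.camera_model('top'); ms=bot.camera_model('scene')
t=lambda x,y,z:atheight(mt,315+(x)/8,180+y/7.5,z)
s=lambda x,y,z:atheight(ms,215+x/8,190+y/8,z)
print('worn',t(484,195,142.6),s(396,281,142.6)); print('fresh',t(290,186,146.6),s(582,166,146.6)); print('reel',t(433,463,128),s(217,162,128))
for n,a in dict(bL=(177,80,134),bR=(595,97,134),fL=(170,303,134),fR=(597,320,134)).items(): print(n,t(*a))
print('wall corner',t(50,535,129),t(700,560,129),'front top',t(72,10,166),t(50,535,166),'stack edge',t(725,560,181),t(740,10,181))
# roller handle
print('handle end',atheight(mt,417,236,202))
E
```

```text
worn [ 547.33 -175.01  142.6 ] [ 547.41 -175.52  142.6 ]
fresh [ 542.6  -106.69  146.6 ] [ 543.22 -107.36  146.6 ]
reel [ 447.02 -166.69  128.  ] [ 449.52 -169.55  128.  ]
bL [582.38 -63.76 134.  ]
bR [ 591.61 -212.82  134.  ]
fL [496.21 -69.53 134.  ]
fR [ 505.8 -219.   134. ]
wall corner [406.09 -36.65 129.  ] [ 421.12 -260.95  129.  ] front top [596.9  -23.97 166.  ] [402.91 -36.7  166.  ] stack edge [ 416.76 -257.68  181.  ] [ 616.98 -252.    181.  ]
handle end [ 465.85 -279.6   202.  ]
```

```bash
python3 -m handwheel '[[[-1.0,0,0,0],[-2.0,0,0,0],[-2.6,0,0,0],[-3.0,0,0,0],[-3.0,0,0,0],[-3.0,0,0,0],[-2.0,0,0,0],[-1.0,0,0,0]]]'
python3 -m handwheel '[[[0,0,0,0.04],[0,0,0,0.07],[0,0,0,0.08],[0,0,0,0.08],[0,0,0,0.08],[0,0,0,0.06],[0,0,0,0.024],[0,0,0,0]]]'
python3 - <<'E'
from h import *
p,R,o=pose(); print(p,heading(),o['time'],o['grip_width'],o['joint_positions'])
print(tdelta(p,[468.2,-154.1,230],heading()))
E
```

```text
time: 7.6
tool_pos: [497.4, 260.9, 232.2]
tcp_rot: [-2.981, 1.566, 0.333]
contact_force: [0.6, 0.4, -0.8]
grip_width: 44.7
time: 8.27
tool_pos: [496.1, 260.4, 228.0]
tcp_rot: [0.677, 1.569, -2.727]
contact_force: [-0.7, -0.7, -0.4]
grip_width: 44.5
[496.12 260.43 227.96] -15.023251201203575 8.2667 44.460128798893074 [ 0.35  0.41  1.42 -0.    1.31  2.18]
[-0.2  40.76 -8.05]
```

```bash
python3 -m handwheel '[[[0,1.0,-0.2,0],[0,2.0,-0.4,0],[0,2.8,-0.55,0],[0,2.8,-0.55,0],[0,2.8,-0.55,0],[0,2.8,-0.55,0],[0,2.8,-0.55,0],[0,2.8,-0.55,0]]]'
python3 -m handwheel '[[[0,2.8,-0.55,0],[0,2.8,-0.55,0],[0,2.8,-0.55,0],[0,2.8,-0.55,0],[0,2.8,-0.55,0],[0,2.8,-0.55,0],[0,2.6,-0.5,0],[0,1.0,-0.2,0]]]'
python3 -m handwheel '[[[0,0.5,-0.1,0],[0,0,0,0],[0,0,0,0],[0,0,0,0]]]'
python3 - <<'E'
from h import *
p,R,o=pose(); print(p,heading(),o['time'],o['grip_width'],o['joint_positions'])
im,d,m=cap('wrist','w5.png'); 
for l in ['jaw_left','jaw_right','worn_ball_center','fresh_ball_center']:
    for r in bot.spot_point('wrist',l)[:2]:
        u,v=r['point'];print(l,round(r['conf'],2),np.round([u,v],1),atheight(m,u,v,142.6 if 'ball' in l else p[2]+13))
cap('scene','s5.png')
E
```

```text
time: 8.93
tool_pos: [482.1, 57.4, 228.6]
tcp_rot: [1.232, 1.57, -2.17]
contact_force: [0.1, -0.7, -0.4]
grip_width: 43.9
time: 9.6
tool_pos: [467.7, -151.5, 228.6]
tcp_rot: [1.583, 1.57, -1.822]
contact_force: [-0.5, -1.1, -1.0]
grip_width: 43.8
time: 9.93
tool_pos: [468.3, -152.1, 228.8]
tcp_rot: [-1.286, 1.57, 1.594]
contact_force: [-0.4, 0.8, -1.9]
grip_width: 44.0
[ 468.28 -152.08  228.75] -14.938604192521762 9.9333 44.03578458352409 [-0.47  0.28  1.61  0.    1.25  1.36]
jaw_left 0.82 [275.6 102.1] [ 555.04 -153.34  241.75]
jaw_right 0.74 [366.9  99.5] [ 545.19 -194.72  241.75]
jaw_right 0.25 [243.7 132.7] [ 545.67 -134.32  241.75]
worn_ball_center 0.55 [321.1 106.1] [ 548.25 -173.76  142.6 ]
fresh_ball_center 0.78 [244.  133.3] [ 544.06 -107.96  142.6 ]
```

View pics/w5.png

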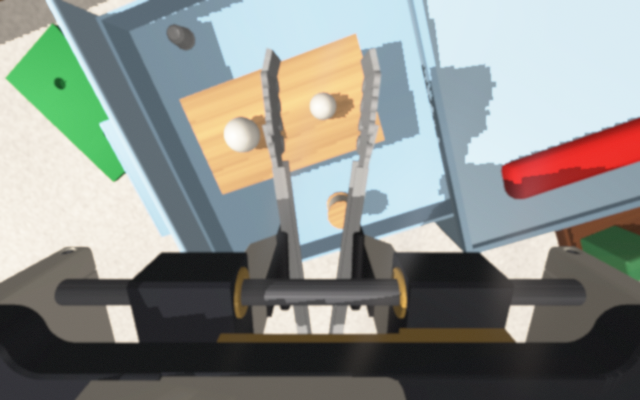

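View pics/s5.png

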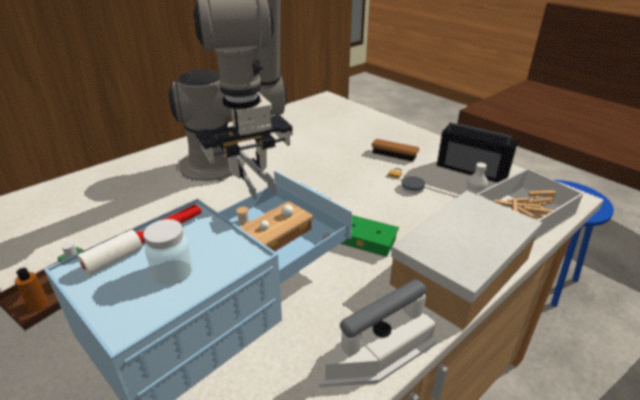

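```bash
python3 - <<'E'
from h import *
im,d,m=cap('wrist')
for (a,b,c,e) in ((45,75,255,285),(80,115,255,285),(120,160,262,290),(170,220,270,295),(45,75,362,385),(80,115,362,385),(120,160,355,380),(170,220,345,370)):
    pts=[deproj(m,u,v,d[v,u]) for v in range(a,b) for u in range(c,e) if 50<d[v,u]<160]
    pts=np.array(pts)
    if len(pts): print((a,c),len(pts),pts.mean(0),'zmax/pcts',np.percentile(pts[:,2],[5,50,95]))
p,R,o=pose(); print(p, tdelta(p,[547.6-82.5*np.cos(np.radians(15)),-174.8+82.5*np.sin(np.radians(15)),140],heading()),o['time'])
E
```

```text
(45, 255) 406 [ 570.46 -157.79  249.08] zmax/pcts [231.59 253.62 258.55]
(80, 255) 592 [ 557.35 -153.77  248.1 ] zmax/pcts [228.11 252.77 259.75]
(120, 262) 675 [ 539.83 -149.79  248.87] zmax/pcts [228.59 255.92 259.81]
(170, 270) 787 [ 513.51 -145.84  247.7 ] zmax/pcts [233.46 250.57 251.57]
(45, 362) 393 [ 559.33 -198.78  249.59] zmax/pcts [233.44 253.81 258.08]
(80, 362) 559 [ 546.32 -195.76  249.22] zmax/pcts [229.83 254.03 259.65]
(120, 355) 674 [ 528.93 -190.27  248.64] zmax/pcts [228.25 255.22 259.67]
(170, 345) 788 [ 504.34 -180.47  247.81] zmax/pcts [233.41 250.66 251.74]
[ 468.34 -152.84  228.75] [8.87 0.07 0.03] 10.2833
```

```bash
python3 -m handwheel '[[[0.8,0.07,0,0],[1.5,0,0,0],[1.8,0,0,0],[1.5,0,0,0],[1.0,0,0,0],[0.3,0,0,0],[0,0,0,0],[0,0,0,0]]]'
python3 - <<'E'
from h import *
p,R,o=pose(); print(p,heading(),o['time'],o['grip_width'],o['contact_force'])
im,d,m=cap('wrist','w6.png')
L={}
for l in ['jaw_left','jaw_right','worn_ball_center']:
    for r in bot.spot_point('wrist',l)[:1]:
        u,v=r['point'];print(l,round(r['conf'],2),np.round([u,v],1),atheight(m,u,v,142.6 if 'ball' in l else p[2]+13.3))
cap('scene','s6.png')
E
```

```text
time: 10.95
tool_pos: [468.3, -154.0, 159.9]
tcp_rot: [2.736, 1.57, -0.667]
contact_force: [0.0, 0.1, -0.2]
grip_width: 44.0
[ 468.26 -154.04  159.9 ] -15.023559740620765 10.95 43.979821586191484 [ 0.03  0.13 -0.18]
jaw_left 0.63 [273.8  98.8] [ 556.79 -155.18  173.2 ]
jaw_right 0.94 [366.5 100.8] [ 544.73 -196.65  173.2 ]
worn_ball_center 0.88 [318.2 104.5] [ 549.36 -174.38  142.6 ]
```

View pics/w6.png

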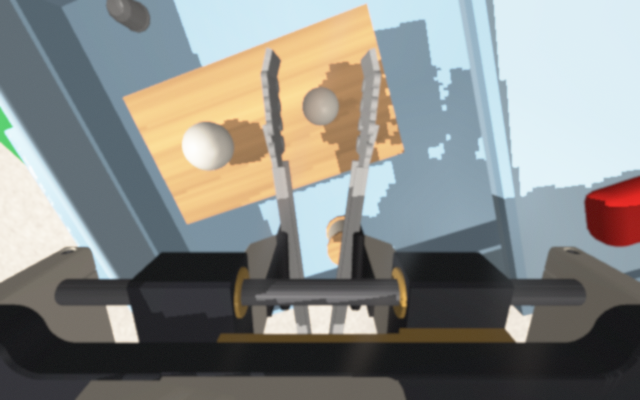

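View pics/s6.png

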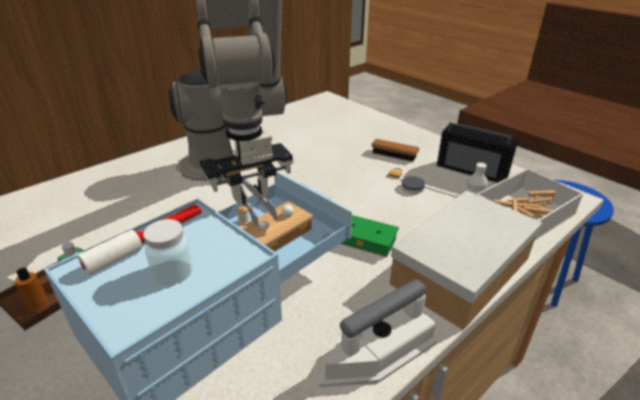

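```bash
python3 -m handwheel '[[[0.5,0,0,0],[0.7,0,0,0],[0.5,0,0,0],[0.3,0,0,0],[0.1,0,0,0],[0,0,0,0],[0,0,0,0]]]'
python3 - <<'E'
from h import *
p,R,o=pose(); print(p,heading(),o['time'],o['grip_width'],o['contact_force'])
im,d,m=cap('wrist','w7.png')
for l in ['jaw_left','jaw_right','worn_ball_center']:
    for r in bot.spot_point('wrist',l)[:1]:
        u,v=r['point'];print(l,round(r['conf'],2),np.round([u,v],1),atheight(m,u,v,142.6 if 'ball' in l else p[2]+13.3))
im,d,m=cap('scene')
cv2.imwrite('pics/s7.png',cv2.resize(cv2.cvtColor(im[160:270,190:330],cv2.COLOR_RGB2BGR),None,fx=5,fy=5,interpolation=cv2.INTER_CUBIC))
E
```

```text
time: 11.78
tool_pos: [468.1, -153.9, 138.7]
tcp_rot: [1.414, 1.571, -1.99]
contact_force: [0.8, -0.8, -1.9]
grip_width: 44.1
[ 468.14 -153.93  138.68] -15.023488572569674 11.7833 44.13767608211554 [ 0.8  -0.84 -1.93]
jaw_left 0.68 [275.4 101.5] [ 555.2  -155.44  151.98]
jaw_right 0.74 [366.1 101.9] [ 544.07 -196.19  151.98]
worn_ball_center 0.57 [319.9 105.9] [ 548.   -174.95  142.6 ]
```

View pics/w7.png

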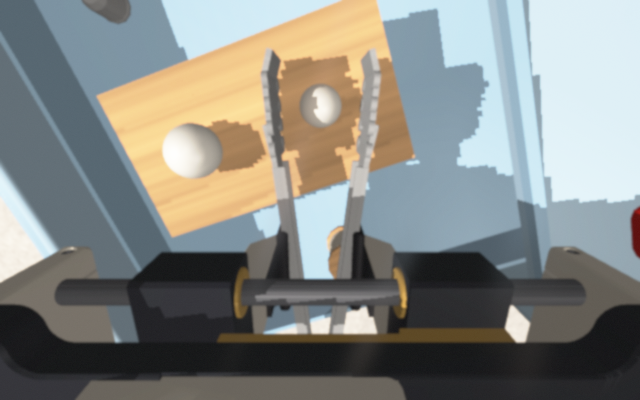

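View pics/s7.png

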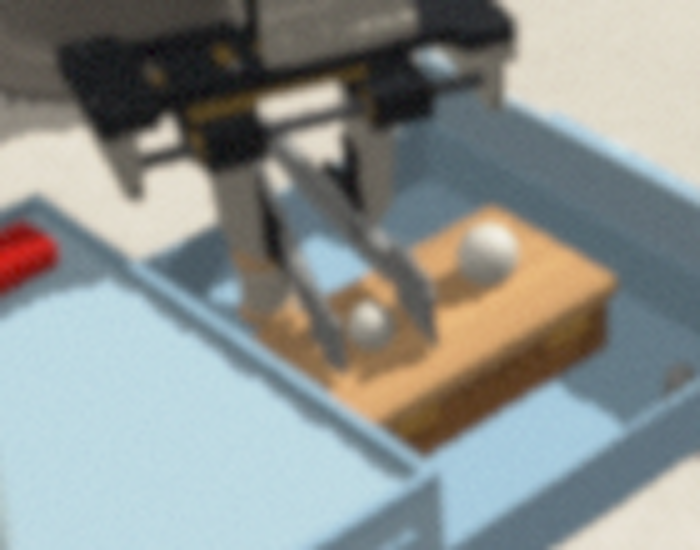

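```bash
python3 -m handwheel '[[[0,0,0.1,0],[0,0,0.1,0],[0,0,0,0]]]'
python3 -m handwheel '[[[0,0,0,0],[0,0,0,0],[0,0,0,0],[0,0,0,0],[0,0,0,0],[0,0,0,0],[0,0,0,0],[0,0,0,0]]]' 0
python3 - <<'E'
from h import *
p,R,o=pose(); print(p,heading(),o['time'],o['grip_width'],o['contact_force'])
im,d,m=cap('wrist','w8.png')
im,d,m=cap('scene')
cv2.imwrite('pics/s8.png',cv2.resize(cv2.cvtColor(im[160:270,190:330],cv2.COLOR_RGB2BGR),None,fx=5,fy=5,interpolation=cv2.INTER_CUBIC))
E
```

```text
time: 12.28
tool_pos: [465.9, -153.3, 138.7]
tcp_rot: [0.67, 1.571, -2.734]
contact_force: [0.2, -0.8, -0.7]
grip_width: 44.1
time: 12.95
tool_pos: [466.2, -153.4, 138.7]
tcp_rot: [1.905, 1.571, -1.498]
contact_force: [-0.9, 0.7, -1.3]
grip_width: 33.1
[ 466.16 -153.4   138.71] -15.022271331301363 12.95 33.05158320738393 [-0.87  0.71 -1.27]
```

View pics/w8.png

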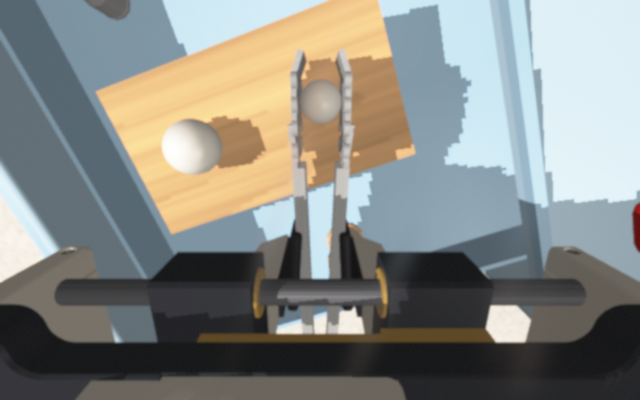

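View pics/s8.png

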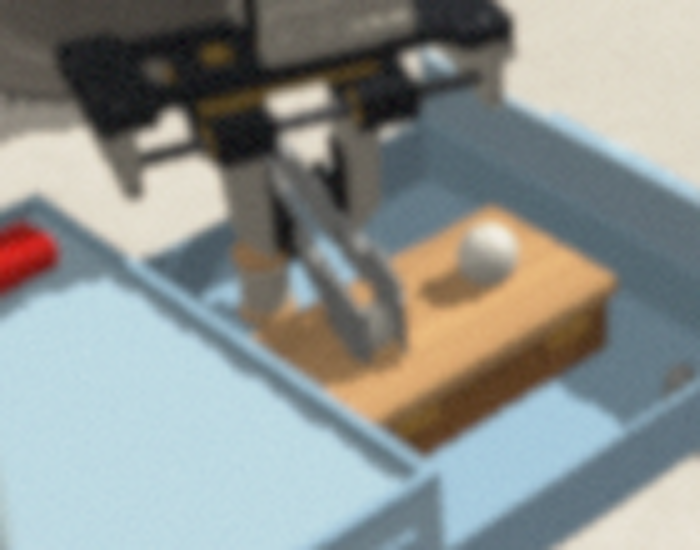

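```bash
python3 -m handwheel '[[[0,0,0,0],[0,0,0,0],[0,0,0,0],[-0.1,0,0,0],[-0.3,0,0,0],[-0.5,0,0,0],[-0.6,0,0,0],[-0.5,0,0,0]]]'
python3 -m handwheel '[[[0,0,0,0],[0,0,0,0]]]'
python3 - <<'E'
from h import *
p,R,o=pose(); print(p,heading(),o['time'],o['grip_width'],o['contact_force'])
im,d,m=cap('wrist','w9.png')
im,d,m=cap('scene')
cv2.imwrite('pics/s9.png',cv2.resize(cv2.cvtColor(im[160:270,190:330],cv2.COLOR_RGB2BGR),None,fx=5,fy=5,interpolation=cv2.INTER_CUBIC))
E
```

```text
time: 13.72
tool_pos: [466.4, -153.5, 159.6]
tcp_rot: [2.839, 1.57, -0.565]
contact_force: [0.3, 0.4, -0.6]
grip_width: 32.9
time: 13.88
tool_pos: [466.4, -153.5, 159.2]
tcp_rot: [2.891, 1.57, -0.513]
contact_force: [0.7, -0.0, -1.2]
grip_width: 33.3
[ 466.39 -153.5   159.24] -15.019066747098348 13.8833 33.33942731698904 [ 0.71 -0.   -1.21]
```

View pics/w9.png

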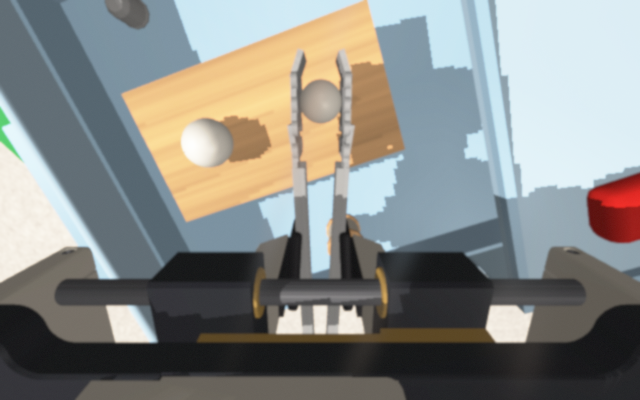

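View pics/s9.png

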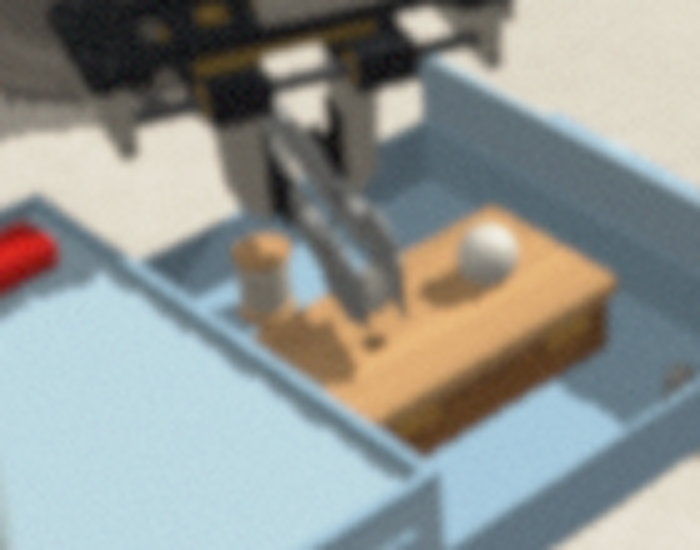

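```bash
python3 -m handwheel '[[[-0.5,0,0,0],[-1.2,0,0,0],[-2.0,0,0,0],[-2.5,0,0,0],[-2.5,0,0,0],[-2.5,0,0,0],[-2.0,0,0,0],[-1.2,0,0,0]]]'
python3 -m handwheel '[[[-0.5,0,0,0],[-0.2,0,0,0],[0,0,0,0],[0,0,0,0],[0,0,0,0],[0,0,0,0]]]'
python3 - <<'E'
from h import *
p,R,o=pose(); print(p,heading(),o['time'],o['grip_width'],o['contact_force'],o['dq'])
im,d,m=cap('wrist','w10.png')
for r in bot.spot_point('wrist','worn_ball_center')[:2]+bot.spot_point('wrist','fresh_ball_center')[:1]:
    u,v=map(int,r['point']);print(round(r['conf'],2),u,v,deproj(m,u,v,np.median(d[v-2:v+3,u-2:u+3])))
im,d,m=cap('scene','s10.png')
for r in bot.spot_point('scene','worn_ball_center')[:2]+bot.spot_point('scene','fresh_ball_center')[:1]:
    u,v=map(int,r['point']);print(round(r['conf'],2),u,v,deproj(m,u,v,np.median(d[v-1:v+2,u-1:u+2])))
cap('top','t10.png')
E
```

```text
time: 14.65
tool_pos: [466.6, -153.6, 305.4]
tcp_rot: [2.905, 1.567, -0.499]
contact_force: [-0.5, -0.1, -0.2]
grip_width: 33.1
time: 15.15
tool_pos: [465.9, -153.3, 308.9]
tcp_rot: [-0.175, 1.569, 2.705]
contact_force: [-0.2, -0.8, -0.3]
grip_width: 33.4
[ 465.87 -153.26  308.87] -15.024455838959614 15.15 33.383873186682614 [-0.17 -0.82 -0.3 ] [ 0.   -0.   -0.01 -0.    0.    0.  ]
0.6 318 99 [ 548.85 -174.2   322.36]
0.89 260 125 [ 544.34 -110.86  159.59]
0.55 256 157 [ 560.34 -190.62  321.08]
0.58 286 213 [ 550.82 -118.28  149.58]
```

View pics/w10.png

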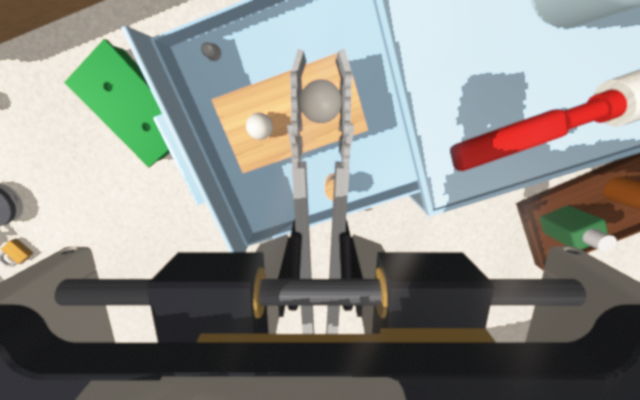

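View pics/s10.png

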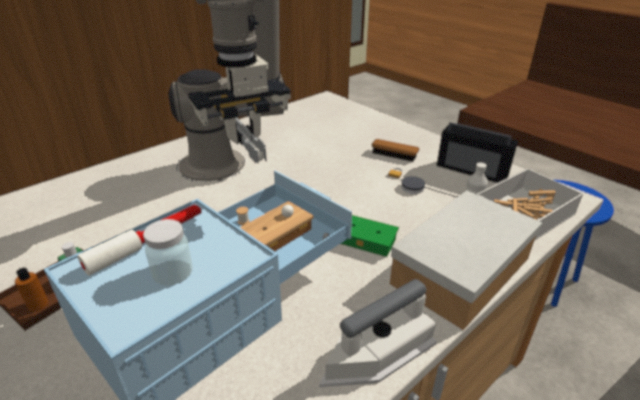

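View pics/t10.png

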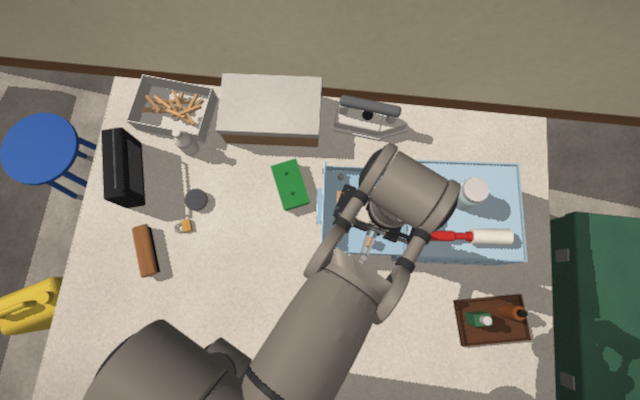

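```bash
python3 -m handwheel '[[[0,0,0,0],[0,0,0,0],[0,0,0,0],[0,0,0,0],[0,0,0,0],[0,0,0,0],[0,0,0,0],[0,0,0,0]]]'
python3 - <<'E'
from h import *
im,d,m=cap('wrist','w11.png')
r=bot.spot_point('wrist','worn_ball_center')[0];u,v=map(int,r['point']);print(r,deproj(m,u,v,np.median(d[v-2:v+3,u-2:u+3])))
print(bot.close_job())
E
```

```text
time: 16.17
tool_pos: [466.1, -153.4, 309.7]
tcp_rot: [1.925, 1.571, -1.479]
contact_force: [-0.4, 0.2, -0.6]
grip_width: 32.9
{'point': [320.4, 99.3], 'conf': 0.59} [ 548.8  -175.18  323.16]
the job is handed in; nothing more can be done
None
```

View pics/w11.png

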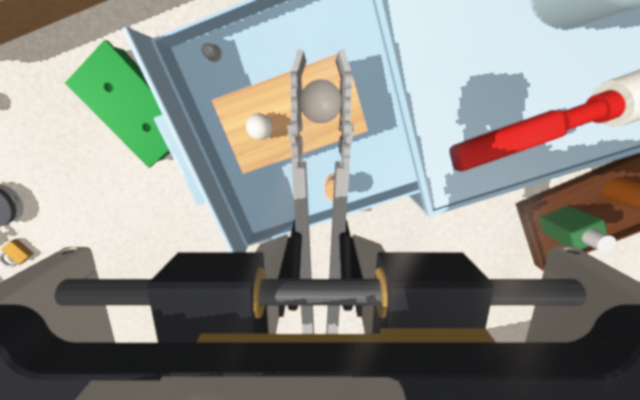

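The worn ball is up in the tongs, about 17 cm clear of the box lid, and the job is handed in at about 16 s on the robot's clock.

I picked the tongs up off the ledge by their sleeves, only lightly squeezed so they stayed open. I lowered the jaws over the smaller ball on the wooden box, at pixel (375, 206) in the top view, squeezed them shut on it and lifted straight up.

**Hold:** the fingers read 33 mm, against about 34 mm expected for the tongs shut on this ball. The last wrist picture shows the ball steady between the jaws at (320, 100), its top at z = 323 mm. Contact force was under 2 N in every reading after the tongs were picked up.

**Rest of the scene:** by eye, the fresh ball, box, reel and thimble are still in place in the last pictures. I compared those by eye only, and the arm hid part of the drawer in the top view.

**Disagreement:** in the scene picture after the lift, the network placed the worn ball at (560, -191), about 20 mm from where the wrist camera put it. The height agreed at 321 mm. The jaws partly hide the ball from that camera, so I went by the wrist picture.

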